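Close the irrigation filter cover in crisscross passes

ROBOT

A 6-joint arm with a two-finger parallel gripper is mounted at the origin on the work surface. World frame = base frame: x ahead of the robot, y to its left, z up, the work surface at z = 0. Lengths are in m, angles in rad, forces in N, time in s.
With the tool pointing down it reaches from about 0.35 to 1 m from the base axis. Payload 7.1 kg.
Tool frame: the origin (TCP) lies midway between the tips of the shut fingers; the grasp point (between the pads) lies 19 mm behind it (tcp_to_grasp is the distance from the TCP to the grasp point, in m); z points along the fingers, y is the line along which they close (so a half turn about z gives the same grasp; the last joint's range is limited). The gripper opens to 85 mm and grips with 20 to 120 N. Pads are 22 mm wide; open, the fingers measure 114 mm over their backs; the gripper's body (76 mm by 85 mm) begins 54 mm behind the grasp point. The pads swing forward as they close: fully open they stand 13 mm farther back than shut.
Start: joints at [1.311, 0.423, 1.63, -0, 1.089, -0.019], TCP at [0.149, 0.607, 0.231] pointing down, gripper open.
Joint ranges: [-3, 3], [-0.9, 2.11], [0.09, 2.58], [-1.31, 4.45], [0.11, 2.69], [-2.54, 2.54]. Speed limits (rad/s): [2.39, 2.39, 3.01, 3.14, 3.14, 3.14].

INTERFACE

Orientations are given as a unit quaternion [w, x, y, z].
In Python, from rig import * gives the robot as it stands.
- The arm moves only by the shell command python3 -m creep 'ROWS' [FORCE]. ROWS is JSON, a list of rows, each an object with "linear": the shift along the tool's x, y, z in mm, a list of three; "spin": the turn about the tool's z in degrees; "grip": the closure, from 0 (fully open) to 1 (shut). A call has 1 to 12 rows; each row shifts and turns the commanded pose from where the row before left it, along the tool's axes as they then stand; what a row does not reach is not made up. A row lasts 1/12 s, in which the tool goes at most 41.7 mm and 7.16 degrees, less where a joint would pass 70% of its speed; a pose out of reach is approached as far as the arm can. A call is refused whole if a number of a shift passes 41.7 or a number of a turn 7.16, either way. A call with a gripper value outside its range is refused whole. The fingers move at their own pace and stop on an object; FORCE is the grip in N (left out, the last holds). Time passes only in rows, so rows that do not move let the fingers close. It gives the time, the measured TCP pose, the force, the opening and the grip force at its end, in the units of the state.
- state(): the state, without advancing time (a new reading comes with each control period).
- get_image(name): name is "scene" or "top" or "wrist"; returns a dict with "img" (420x560x3 uint8, red, green, blue), "mtx" (3x3 intrinsics, pixels), "eye" and "orientation" of the camera in the world; the wrist camera has in their place "tool_from_camera" (4x4, takes a point from camera to tool coordinates, whose origin is the TCP and whose axes are the flange's). Camera axes: x right, y up, looking along -z (the intrinsics and any distortion apply to the point x, -y, -z); pixel columns grow to the right and rows downward; lengths in m; the calibration is good to about 2 mm. A picture is of the moment at which its call begins: read the wrist's pose just before it. There is no depth.
- hand_in(): hands the job in; it is judged then, once.
The state is a dict: "clock": time; "joints": joint angles; "qvel": joint speeds; "joint_torque": joint torques, N m; "position": TCP position; "eef_rot": TCP orientation; "wrist_force": force on the tool from outside, world axes, zero at the start; "ft_torque": the same for the moment, N m; "gripper_width": opening from 0.0 (shut) to 1.0 (fully open); "grip_force": force on a finger pad.
Only numpy, scipy, OpenCV 4.12 (cv2) and the standard library are available. Lean on these libraries where they do the work, as an engineer would, in place of code of your own. Each camera call takes 0.05 s, during which the arm holds its last target. There are 200 camera calls.

TASK

Tighten the four red wing knobs on the blue filter cover evenly, clockwise, in two crisscross passes, going each time from a knob to the one diagonally opposite before doing the other diagonal pair. On the first pass turn each knob only halfway, to its yellow dot; on the second pass, in the same crisscross manner, turn each fully tight, to its white dot. Do not touch the filter with the green cover, and let go of everything when done.

Things in the scene. Friction and masses are not known exactly. Their poses are not given: they have to be found in the camera images.
- filter: Filter to be closed: black housing 160 mm square with a BLUE cover 190 mm square, fixed to the bench. Origin: centre of its underside, on the bench; z up, cover top 80 mm above. Its +x points away from the robot within 20 degrees. Pipe stubs on its +x and -x sides, to 133 mm from the centre, 59 mm high. Carries four red wing knobs, upright axes at x, y = +-58 mm in this frame.
- knob_a (a joint): near left red wing knob, axis at x, y = -58, +58 mm in filter; opposite knob_c. Upright bar 46 x 12 mm, 84 to 120 mm above the bench, one end white. Value in rad, growing clockwise from above: 0 = bar along the filter's x, white end to +x. Starts loose at 0 to 0.2; halfway 0.75 (white end at yellow dot); tight 1.5 (at white dot, hard stop). Stays where left; turns at 0.1 N m.
- knob_b (a joint): far left red wing knob, axis at x, y = +58, +58 mm in filter; opposite knob_d. Upright bar 46 x 12 mm, 84 to 120 mm above the bench, one end white. Value in rad, growing clockwise from above: 0 = bar along the filter's x, white end to +x. Starts loose at 0 to 0.2; halfway 0.75 (white end at yellow dot); tight 1.5 (at white dot, hard stop). Stays where left; turns at 0.1 N m.
- knob_c (a joint): far right red wing knob, axis at x, y = +58, -58 mm in filter; opposite knob_a. Upright bar 46 x 12 mm, 84 to 120 mm above the bench, one end white. Value in rad, growing clockwise from above: 0 = bar along the filter's x, white end to +x. Starts loose at 0 to 0.2; halfway 0.75 (white end at yellow dot); tight 1.5 (at white dot, hard stop). Stays where left; turns at 0.1 N m.
- knob_d (a joint): near right red wing knob, axis at x, y = -58, -58 mm in filter; opposite knob_b. Upright bar 46 x 12 mm, 84 to 120 mm above the bench, one end white. Value in rad, growing clockwise from above: 0 = bar along the filter's x, white end to +x. Starts loose at 0 to 0.2; halfway 0.75 (white end at yellow dot); tight 1.5 (at white dot, hard stop). Stays where left; turns at 0.1 N m.
- spare: Another filter of the same size with a GREEN cover and black wing knobs, all already tight; fixed to the bench, not part of the job. Origin at the centre of its underside.

How it is judged:
On the way, in this order (a step that is already met when the one before it is completed fails the run):
1. one diagonal pair of red knobs is turned about halfway while the other pair is still loose (((value of joint knob_a between 0.45 and 1.1 rad and value of joint knob_c between 0.45 and 1.1 rad and value of joint each of knob_b, knob_d below 0.4 rad) or (value of joint knob_b between 0.45 and 1.1 rad and value of joint knob_d between 0.45 and 1.1 rad and value of joint each of knob_a, knob_c below 0.4 rad))), for 0.2 s.
2. all four red knobs are about halfway, none fully tight (value of joint knob_a between 0.45 and 1.1 rad and value of joint knob_b between 0.45 and 1.1 rad and value of joint knob_c between 0.45 and 1.1 rad and value of joint knob_d between 0.45 and 1.1 rad), for 0.2 s.
3. one diagonal pair is fully tight while the other pair is still about halfway (((value of joint each of knob_a, knob_c above 1.3 rad and value of joint knob_b between 0.45 and 1.1 rad and value of joint knob_d between 0.45 and 1.1 rad) or (value of joint each of knob_b, knob_d above 1.3 rad and value of joint knob_a between 0.45 and 1.1 rad and value of joint knob_c between 0.45 and 1.1 rad))), for 0.2 s.
At the end, for the whole second after the job is handed in: All four red knobs are fully tight: each at 1.3 rad or more of its 1.5 rad (within about 11 degrees of the stop). Halfway on the first pass means 0.45 to 1.1 rad; loose means below 0.4 rad (value of joint each of knob_a, knob_b, knob_c, knob_d above 1.3 rad); the robot touches nothing.
It fails at once if the robot touches the filter with the green cover (contact force between spare and the arm above 1 N or contact force between spare and the fingers above 1 N).
It also fails if it takes over 72 s, if anything falls off the work surface, if the arm or the gripper's body presses on something with over 40 N, if the wrist force passes 120 N, or if a joint passes its speed limit or range.

## Working session

There is one attempt and no reset: what is moved stays moved. The work goes in short steps, Python scripts to look and compute and a shell command to move; the robot and the scene stay as the last step left them, time stands still between calls to the robot, and variables do not carry over. Pictures are saved under pics/ and viewed, at most 10 in all, crops included, and the job is handed in when it is done.

```bash
mkdir -p pics; ls
python3 - <<'E'
from rig import *
import cv2
print(state())
for n in("top","scene"):
    d=get_image(n); cv2.imwrite(f"pics/{n}0.png",d["img"][:,:,::-1]); print(n,d["mtx"],d["eye"],d["orientation"],[k for k in d])
E
```

```text
pics
{'clock': 0.0, 'joints': array([ 1.31105726e+00,  4.23834301e-01,  1.63069979e+00,  8.56571954e-06,
        1.08860902e+00, -1.89914201e-02]), 'qvel': array([-1.93697716e-04, -5.34751581e-04, -2.01781203e-04, -7.63660867e-04,
        1.17347268e-05,  1.26212006e-03]), 'joint_torque': array([-7.60408057e-04, -5.57369971e+01, -2.81753844e+01,  7.95238179e-05,
        7.15168600e-03,  1.47339370e-05]), 'position': array([0.1488432 , 0.60644717, 0.23054593]), 'eef_rot': array([-1.11447104e-04,  1.20085271e-01,  9.92763278e-01, -7.67187911e-04]), 'wrist_force': array([0.88576231, 0.6562523 , 0.68347145]), 'ft_torque': array([0.01245911, 0.01109988, 0.01497214]), 'grip_force': 0.0, 'gripper_width': 0.9981391355046559}
top [[443.29922739   0.         280.6756847 ]
 [  0.         443.29922739 209.96413378]
 [  0.           0.           1.        ]] [0.42099591 0.0049653  0.99006004] [ 0.71187866  0.0411417  -0.0435353  -0.69974339] ['img', 'mtx', 'eye', 'orientation']
scene [[414.8193448    0.         276.46992244]
 [  0.         414.8193448  204.82873462]
 [  0.           0.           1.        ]] [ 1.12162392 -0.10974949  0.75353434] [0.70330103 0.26653444 0.22160321 0.62066019] ['img', 'mtx', 'eye', 'orientation']
```

View pics/top0.png

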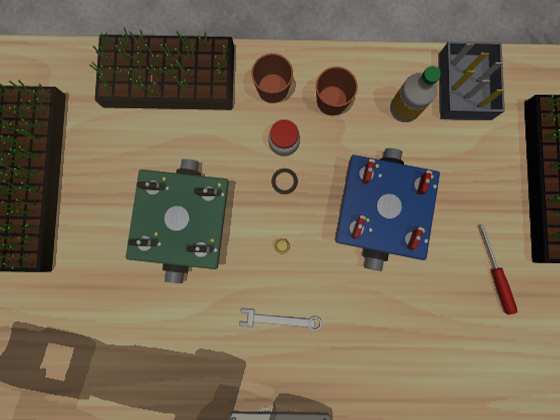

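View pics/scene0.png

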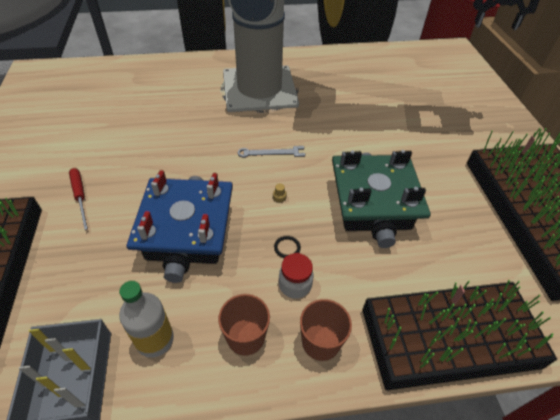

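```bash
cat > h.py <<'E'
from rig import *
import cv2, numpy as np
from scipy.spatial.transform import Rotation as R
def rot(q): return R.from_quat(np.r_[q[1:],q[0]]).as_matrix()
def to_plane(d,uv,z):
    uv=np.atleast_2d(np.asarray(uv,float)); K=d["mtx"]
    p=np.c_[(uv[:,0]-K[0,2])/K[0,0],-(uv[:,1]-K[1,2])/K[1,1],-np.ones(len(uv))]
    r=p@rot(d["orientation"]).T; e=np.asarray(d["eye"])
    return (e+r*((z-e[2])/r[:,2])[:,None])[:,:2]
E
python3 - <<'E'
from h import *
d=get_image("top"); im=d["img"]; hsv=cv2.cvtColor(im,cv2.COLOR_RGB2HSV)
m=cv2.inRange(hsv,(100,120,40),(130,255,255)); m=cv2.morphologyEx(m,cv2.MORPH_CLOSE,np.ones((5,5)))
cs,_=cv2.findContours(m,cv2.RETR_EXTERNAL,cv2.CHAIN_APPROX_NONE); c=max(cs,key=cv2.contourArea)[:,0]
hull=cv2.convexHull(to_plane(d,c,.08).astype(np.float32)*1000)
(cx,cy),s,a=cv2.minAreaRect(hull); print(cx,cy,s,a)
cv2.imwrite("pics/crop.png",cv2.resize(im[140:280,325:450,::-1],None,fx=4.2,fy=4.2,interpolation=cv2.INTER_CUBIC))
# red+white knob blobs
r=cv2.inRange(hsv,(0,120,60),(8,255,255))|cv2.inRange(hsv,(172,120,60),(180,255,255))
n,l,st,ce=cv2.connectedComponentsWithStats(r)
for i in range(1,n):
    if st[i,4]>15 and 325<ce[i][0]<450 and 140<ce[i][1]<280: print(ce[i],st[i,4],to_plane(d,ce[i],.115)*1000)
E
```

```text
542.906982421875 -219.46249389648438 (186.6024932861328, 188.43202209472656) 79.76093292236328
[368.7032967  171.56043956] 91 [[ 607.24103676 -172.78693001]]
[425.7032967  182.63736264] 91 [[ 586.66057556 -287.06160381]]
[358.38043478 227.91304348] 92 [[ 493.26880733 -151.55657064]]
[416.33695652 239.14130435] 92 [[ 473.01286463 -266.01958973]]
```

View pics/crop.png

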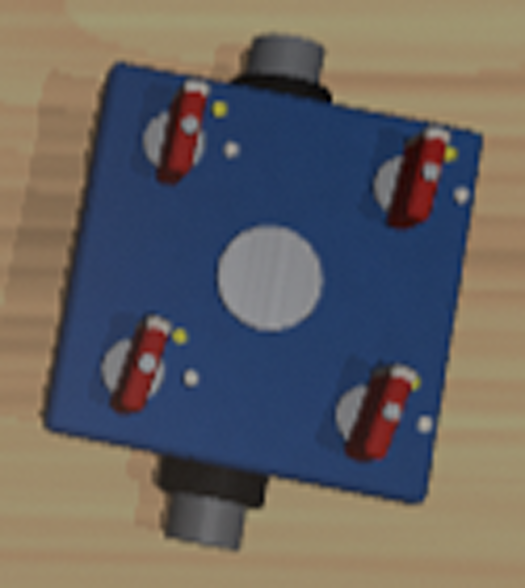

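Run:
```python
from h import *
d=get_image("top")
uv=np.array([[147,363],[190,124],[431,172],[392,411]])/4.2+[325,140]-.4
print(to_plane(d,uv,.12)*1000)
a=np.radians(-10.24);Rm=np.array([[np.cos(a),-np.sin(a)],[np.sin(a),np.cos(a)]])
P=np.array([[-58,58],[58,58],[58,-58],[-58,-58]])@Rm.T+[542.9,-219.5];print(P)
s=state();T=rot(s["eef_rot"]);print(T)
for t in (*P,P.mean(0)): print((T.T@np.r_[t-s["position"][:2]*1000,0]))
```

```text
[[ 496.61897709 -153.08110457]
 [ 611.18108094 -174.07736493]
 [ 589.99249908 -288.51585317]
 [ 476.07808403 -267.67685465]]
[[ 496.13460322 -152.11307497]
 [ 610.28692503 -172.73460322]
 [ 589.66539678 -286.88692503]
 [ 475.51307497 -266.26539678]]
[[-9.71142086e-01  2.38501536e-01 -2.59007750e-04]
 [ 2.38501675e-01  9.71141632e-01 -9.38710205e-04]
 [ 2.76493830e-05 -9.73394769e-04 -9.99999526e-01]]
[-5.18140829e+02 -6.54055621e+02  6.22328341e-01]
[-6.33917222e+02 -6.46856541e+02  6.12119644e-01]
[-6.41116308e+02 -7.62632880e+02  7.24616729e-01]
[-5.25339915e+02 -7.69831959e+02  7.34825426e-01]
[-5.79628569e+02 -7.08344250e+02  6.73472535e-01]
```

Run:
```python
from h import *
d=get_image("top"); s=get_image("scene")
for z in (.1,.15,.18,.2,.22,.25): print(z,to_plane(d,[431,74],z)*1000,to_plane(s,[131,291],z)*1000)
for z in (0,.04): print(z,to_plane(d,[402,112],z)*1000,to_plane(s,[157,340],z)*1000)
```

```text
0.1 [[ 821.67376082 -308.37340773]] [[ 736.06945015 -302.54199067]]
0.15 [[ 799.16528798 -290.77129732]] [[ 765.56709478 -287.79200051]]
0.18 [[ 785.66020428 -280.21003107]] [[ 783.26568156 -278.94200642]]
0.2 [[ 776.65681514 -273.1691869 ]] [[ 795.06473942 -273.04201036]]
0.22 [[ 767.65342601 -266.12834273]] [[ 806.86379727 -267.1420143 ]]
0.25 [[ 754.14834231 -255.56707648]] [[ 824.56238405 -258.2920202 ]]
0 [[ 773.40700048 -274.20587063]] [[ 786.5859855 -274.9029092]]
0.04 [[ 759.16903226 -262.92691162]] [[ 804.37086514 -266.13604026]]
```

```bash
r='{"linear":[-24,-30,0],"spin":0,"grip":0.5}'
cat > w.py <<'E'
import sys
from h import *
K=dict(a=(496.4,-152.6),b=(610.7,-173.4),c=(589.8,-287.7),d=(475.8,-267.0))
s=state();T=rot(s["eef_rot"]);p=s["position"]*1000
print("t",s["clock"],"p",p.round(1),"j",s["joints"].round(2),"w",round(s["gripper_width"],3),"gf",round(s["grip_force"],1),"F",s["wrist_force"].round(1),"v_tool",round(np.radians(79.7-np.degrees(np.arctan2(T[1,1],T[0,1]))),3))
for k in sys.argv[1:]: print(k,(T.T@np.r_[np.array(K[k])-p[:2],0]).round(1), (T.T@[0,0,94-p[2]])[2].round(1))
E
python3 -m creep '[{"linear":[-24,-30,0],"spin":2.2,"grip":0.5},{"linear":[-24,-30,0],"spin":0,"grip":0.5},{"linear":[-24,-30,0],"spin":0,"grip":0.5},{"linear":[-24,-30,0],"spin":0,"grip":0.5},{"linear":[-24,-30,0],"spin":0,"grip":0.5},{"linear":[-24,-30,0],"spin":0,"grip":0.5},{"linear":[-24,-30,0],"spin":0,"grip":0.5},{"linear":[-24,-30,0],"spin":0,"grip":0.5},{"linear":[-24,-30,0],"spin":0,"grip":0.5},{"linear":[-24,-30,0],"spin":0,"grip":0.5},{"linear":[-24,-30,0],"spin":0,"grip":0.5},{"linear":[-24,-30,0],"spin":0,"grip":0.5}]' 30
python3 w.py a
```

```text
clock: 1.3
position: [0.3283, 0.1805, 0.2316]
eef_rot: [0.0, 0.139, 0.99, 0.0]
wrist_force: [0.7, 0.4, -0.6]
gripper_width: 0.5
grip_force: 0.0
t 1.3 p [328.3 180.5 231.6] j [ 0.47  0.04  2.14 -0.    0.96 -0.82] w 0.5 gf 0.0 F [ 0.7  0.4 -0.6] v_tool 0.099
a [-253.2 -274.     0. ] 137.6
```

```bash
python3 -m creep '[{"linear":[-28,-30,0],"spin":0,"grip":0.5},{"linear":[-28,-30,0],"spin":0,"grip":0.5},{"linear":[-28,-30,0],"spin":0,"grip":0.5},{"linear":[-28,-30,0],"spin":0,"grip":0.5},{"linear":[-28,-30,0],"spin":0,"grip":0.5},{"linear":[-28,-30,0],"spin":0,"grip":0.5},{"linear":[-28,-30,0],"spin":0,"grip":0.5},{"linear":[-28,-30,0],"spin":0,"grip":0.5},{"linear":[-29,-31,0],"spin":0,"grip":0.5},{"linear":[0,0,30],"spin":0,"grip":0.5},{"linear":[0,0,0],"spin":0,"grip":0.5},{"linear":[0,0,0],"spin":0,"grip":0.5}]' >/dev/null
python3 w.py a
python3 - <<'E'
from h import *
d=get_image("wrist");cv2.imwrite("pics/w1.png",d["img"][:,:,::-1])
E
```

```text
t 2.3 p [ 494.9 -147.5  200.1] j [-0.31  0.31  1.89  0.    0.95 -1.6 ] w 0.5 gf 0.0 F [-0.3 -0.3 -0.2] v_tool 0.101
a [-2.9 -4.5 -0. ] 106.1
```

View pics/w1.png

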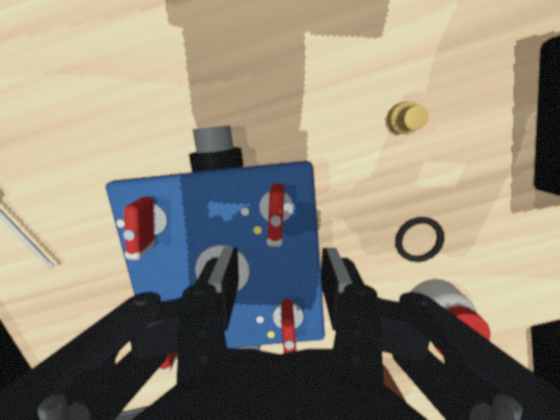

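```bash
python3 -m creep '[{"linear":[-3,-4.5,30],"spin":0,"grip":0.5},{"linear":[0,0,30],"spin":0,"grip":0.5},{"linear":[0,0,30],"spin":0,"grip":0.5},{"linear":[0,0,16],"spin":0,"grip":0.5},{"linear":[0,0,0],"spin":0,"grip":0.5},{"linear":[0,0,0],"spin":0,"grip":0.5}]' >/dev/null
python3 w.py a
python3 -m creep '[{"linear":[0,0,0],"spin":0,"grip":1},{"linear":[0,0,0],"spin":0,"grip":1},{"linear":[0,0,0],"spin":0,"grip":1},{"linear":[0,0,0],"spin":0,"grip":1},{"linear":[0,0,0],"spin":0,"grip":1},{"linear":[0,0,0],"spin":0,"grip":1}]' 30 >/dev/null
python3 w.py a
```

```text
t 2.85 p [ 498.  -151.8   96.1] j [-0.32  0.48  1.94  0.    0.72 -1.61] w 0.5 gf 0.0 F [-0.2  0.1  0.4] v_tool 0.098
a [ 1.3 -1.2  0. ] 2.1
t 3.35 p [ 499.2 -152.3   97.3] j [-0.32  0.48  1.94  0.    0.72 -1.61] w 0.133 gf 32.6 F [0.7 5.3 7.9] v_tool 0.1
a [ 2.6 -1.1 -0. ] 3.3
```

```bash
python3 -m creep '[{"linear":[2,0,0],"spin":0,"grip":1},{"linear":[0,0,0],"spin":6.2,"grip":1},{"linear":[0,0,0],"spin":6.2,"grip":1},{"linear":[0,0,0],"spin":6.2,"grip":1},{"linear":[0,0,0],"spin":6.2,"grip":1},{"linear":[0,0,0],"spin":6.2,"grip":1},{"linear":[0,0,0],"spin":6.2,"grip":1},{"linear":[0,0,0],"spin":0,"grip":1},{"linear":[0,0,0],"spin":0,"grip":1}]' >/dev/null
python3 w.py a
python3 -m creep '[{"linear":[0,0,0],"spin":0,"grip":0.5},{"linear":[0,0,0],"spin":0,"grip":0.5},{"linear":[0,0,0],"spin":0,"grip":0.5},{"linear":[0,0,-20],"spin":0,"grip":0.5},{"linear":[0,0,-25],"spin":0,"grip":0.5},{"linear":[0,0,0],"spin":0,"grip":0.5},{"linear":[0,0,0],"spin":0,"grip":0.5}]' >/dev/null
python3 w.py a c
```

```text
t 4.1 p [ 498.5 -152.7   97.3] j [-0.32  0.47  1.95  0.    0.72 -0.97] w 0.132 gf 31.5 F [ 3.7 -0.6  7.7] v_tool 0.746
a [ 1.3 -1.6 -0. ] 3.3
t 4.6833 p [ 496.3 -152.2  141.2] j [-0.32  0.4   1.93 -0.    0.81 -0.96] w 0.497 gf 0.0 F [-0.6 -0.1  0.5] v_tool 0.748
a [-0.4 -0.2  0. ] 47.2
c [-164.5   -6.4    0.3] 47.2
```

```bash
python3 -m creep '[{"linear":[-41,-1.6,0],"spin":0,"grip":0.5},{"linear":[-41,-1.6,0],"spin":0,"grip":0.5},{"linear":[-41,-1.6,0],"spin":0,"grip":0.5},{"linear":[-41,-1.6,0],"spin":0,"grip":0.5},{"linear":[0,0,0],"spin":-6.2,"grip":0.5},{"linear":[0,0,0],"spin":-6.2,"grip":0.5},{"linear":[0,0,0],"spin":-6.2,"grip":0.5},{"linear":[0,0,0],"spin":-6.2,"grip":0.5},{"linear":[0,0,0],"spin":-6.2,"grip":0.5},{"linear":[0,0,0],"spin":-6.2,"grip":0.5},{"linear":[0,0,0],"spin":0,"grip":0.5},{"linear":[0,0,0],"spin":0,"grip":0.5}]' >/dev/null
python3 w.py c
python3 - <<'E'
from h import *
d=get_image("top");cv2.imwrite("pics/t2.png",cv2.resize(d["img"][130:290,310:460,::-1],None,fx=3.7,fy=3.7,interpolation=cv2.INTER_CUBIC))
E
```

```text
t 5.6833 p [ 588.2 -286.8  139.1] j [-0.47  0.57  1.62 -0.    0.95 -1.76] w 0.499 gf 0.0 F [ 0.2  0.4 -0.3] v_tool 0.102
c [-1.8 -0.4 -0. ] 45.1
```

View pics/t2.png

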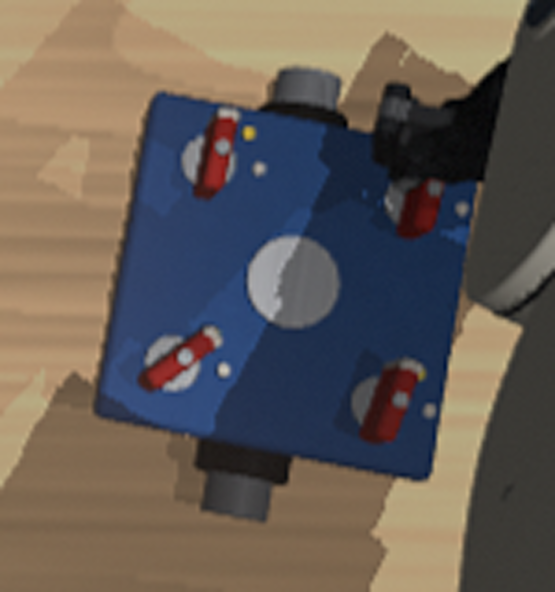

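Knob a's white end (210,335) sits over its yellow dot; b, c and d are still loose. Next is knob c.

```bash
python3 -m creep '[{"linear":[-2,-0.5,25],"spin":0,"grip":0.5},{"linear":[0,0,18],"spin":0,"grip":0.5},{"linear":[0,0,0],"spin":0,"grip":0.5},{"linear":[0,0,0],"spin":0,"grip":0.5},{"linear":[0,0,0],"spin":0,"grip":1},{"linear":[0,0,0],"spin":0,"grip":1},{"linear":[0,0,0],"spin":0,"grip":1},{"linear":[0,0,0],"spin":0,"grip":1},{"linear":[0,0,0],"spin":0,"grip":1},{"linear":[0,0,0],"spin":0,"grip":1}]' 30 >/dev/null
python3 w.py c
python3 -m creep '[{"linear":[0,0,0],"spin":6.2,"grip":1},{"linear":[0,0,0],"spin":6.2,"grip":1},{"linear":[0,0,0],"spin":6.2,"grip":1},{"linear":[0,0,0],"spin":6.2,"grip":1},{"linear":[0,0,0],"spin":6.2,"grip":1},{"linear":[0,0,0],"spin":6.2,"grip":1},{"linear":[0,0,0],"spin":0,"grip":1},{"linear":[0,0,0],"spin":0,"grip":1}]' >/dev/null
python3 w.py c
python3 -m creep '[{"linear":[0,0,0],"spin":0,"grip":0.5},{"linear":[0,0,0],"spin":0,"grip":0.5},{"linear":[0,0,0],"spin":0,"grip":0.5},{"linear":[0,0,-20],"spin":0,"grip":0.5},{"linear":[0,0,-25],"spin":0,"grip":0.5},{"linear":[0,0,0],"spin":0,"grip":0.5},{"linear":[0,0,0],"spin":0,"grip":0.5}]' >/dev/null
python3 w.py c b
```

```text
t 6.5667 p [ 592.  -287.3   98.9] j [-0.47  0.63  1.63  0.    0.88 -1.76] w 0.136 gf 33.2 F [2.  6.7 3.3] v_tool 0.1
c [ 2. -1. -0.] 4.9
t 7.2333 p [ 591.6 -287.7   98.8] j [-0.47  0.63  1.63  0.    0.88 -1.12] w 0.137 gf 33.7 F [0.2 6.  6.2] v_tool 0.746
c [ 1.1 -1.5 -0. ] 4.8
t 7.8167 p [ 591.7 -289.   143.9] j [-0.47  0.57  1.61 -0.    0.96 -1.12] w 0.497 gf 0.0 F [ 0.3 -0.5  0.3] v_tool 0.748
c [ 2.2 -0.7 -0. ] 49.9
b [81.1 84.5 -0.1] 49.9
```

```bash
python3 -m creep '[{"linear":[20.3,21.1,0],"spin":0,"grip":0.5},{"linear":[20.3,21.1,0],"spin":0,"grip":0.5},{"linear":[20.3,21.1,0],"spin":0,"grip":0.5},{"linear":[20.3,21.1,0],"spin":0,"grip":0.5},{"linear":[0,0,0],"spin":-6.2,"grip":0.5},{"linear":[0,0,0],"spin":-6.2,"grip":0.5},{"linear":[0,0,0],"spin":-6.2,"grip":0.5},{"linear":[0,0,0],"spin":-6.2,"grip":0.5},{"linear":[0,0,0],"spin":-6.2,"grip":0.5},{"linear":[0,0,0],"spin":-6.2,"grip":0.5},{"linear":[0,0,0],"spin":0,"grip":0.5},{"linear":[0,0,0],"spin":0,"grip":0.5}]' >/dev/null
python3 w.py b
python3 - <<'E'
from h import *
d=get_image("top");cv2.imwrite("pics/t3.png",cv2.resize(d["img"][130:290,310:460,::-1],None,fx=3.7,fy=3.7,interpolation=cv2.INTER_CUBIC))
E
```

```text
t 8.8167 p [ 609.1 -172.6  141.3] j [-0.29  0.54  1.67 -0.    0.93 -1.58] w 0.5 gf 0.0 F [0.3 0.2 0.2] v_tool 0.102
b [-1.7 -0.3 -0. ] 47.3
```

View pics/t3.png

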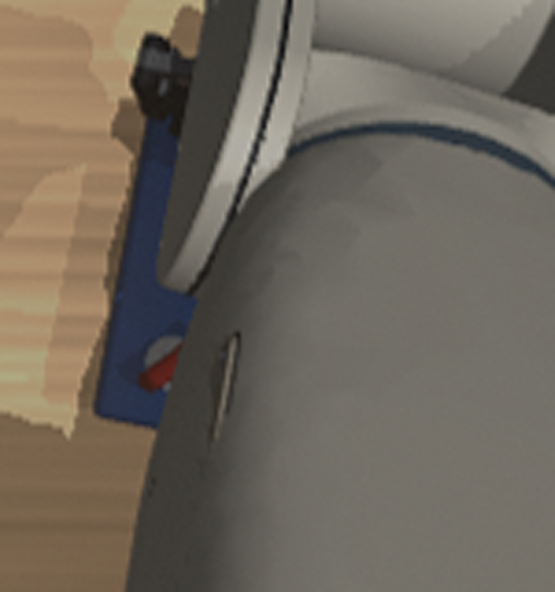

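The arm hides the knobs, but c's grip held (width 0.137) through the whole turn. Continuing with b.

```bash
python3 -m creep '[{"linear":[-1.5,0,25],"spin":0,"grip":0.5},{"linear":[0,0,20],"spin":0,"grip":0.5},{"linear":[0,0,0],"spin":0,"grip":0.5},{"linear":[0,0,0],"spin":0,"grip":0.5},{"linear":[0,0,0],"spin":0,"grip":1},{"linear":[0,0,0],"spin":0,"grip":1},{"linear":[0,0,0],"spin":0,"grip":1},{"linear":[0,0,0],"spin":0,"grip":1},{"linear":[0,0,0],"spin":0,"grip":1},{"linear":[0,0,0],"spin":0,"grip":1}]' 30 >/dev/null
python3 w.py b
python3 -m creep '[{"linear":[0,0,0],"spin":6.2,"grip":1},{"linear":[0,0,0],"spin":6.2,"grip":1},{"linear":[0,0,0],"spin":6.2,"grip":1},{"linear":[0,0,0],"spin":6.2,"grip":1},{"linear":[0,0,0],"spin":6.2,"grip":1},{"linear":[0,0,0],"spin":6.2,"grip":1},{"linear":[0,0,0],"spin":0,"grip":1},{"linear":[0,0,0],"spin":0,"grip":1}]' >/dev/null
python3 w.py b
python3 -m creep '[{"linear":[0,0,0],"spin":0,"grip":0.5},{"linear":[0,0,0],"spin":0,"grip":0.5},{"linear":[0,0,0],"spin":0,"grip":0.5},{"linear":[0,0,-20],"spin":0,"grip":0.5},{"linear":[0,0,-25],"spin":0,"grip":0.5},{"linear":[0,0,0],"spin":0,"grip":0.5},{"linear":[0,0,0],"spin":0,"grip":0.5}]' >/dev/null
python3 w.py b d
```

```text
t 9.7 p [ 612.3 -172.8   98.8] j [-0.29  0.6   1.68  0.    0.85 -1.59] w 0.129 gf 33.7 F [1.1 4.6 6.2] v_tool 0.1
b [ 1.4 -1.  -0. ] 4.8
t 10.3667 p [ 612.3 -173.1   98.8] j [-0.29  0.6   1.68  0.    0.85 -0.94] w 0.13 gf 32.5 F [0.4 3.3 6.4] v_tool 0.75
b [ 0.7 -1.5 -0. ] 4.8
t 10.95 p [ 611.9 -173.5  143.6] j [-0.29  0.54  1.66 -0.    0.93 -0.94] w 0.5 gf 0.0 F [ 0.4 -0.5 -0.2] v_tool 0.749
b [ 0.8 -0.9 -0. ] 49.6
d [   6.7 -165.    -0.2] 49.6
```

```bash
python3 -m creep '[{"linear":[1.7,-41,0],"spin":0,"grip":0.5},{"linear":[1.7,-41,0],"spin":0,"grip":0.5},{"linear":[1.7,-41,0],"spin":0,"grip":0.5},{"linear":[1.6,-41,0],"spin":0,"grip":0.5},{"linear":[0,0,0],"spin":-6.2,"grip":0.5},{"linear":[0,0,0],"spin":-6.2,"grip":0.5},{"linear":[0,0,0],"spin":-6.2,"grip":0.5},{"linear":[0,0,0],"spin":-6.2,"grip":0.5},{"linear":[0,0,0],"spin":-6.2,"grip":0.5},{"linear":[0,0,0],"spin":-6.2,"grip":0.5},{"linear":[0,0,0],"spin":0,"grip":0.5},{"linear":[0,0,0],"spin":0,"grip":0.5}]' >/dev/null
python3 w.py d
```

```text
t 11.95 p [ 475.2 -265.6  141.5] j [-0.53  0.43  1.87 -0.    0.84 -1.82] w 0.499 gf 0.0 F [ 1.3 -0.2 -0.2] v_tool 0.103
d [-0.9 -1.1 -0. ] 47.5
```

```bash
python3 -m creep '[{"linear":[-1,-1,25],"spin":0,"grip":0.5},{"linear":[0,0,20],"spin":0,"grip":0.5},{"linear":[0,0,0],"spin":0,"grip":0.5},{"linear":[0,0,0],"spin":0,"grip":0.5},{"linear":[0,0,0],"spin":0,"grip":1},{"linear":[0,0,0],"spin":0,"grip":1},{"linear":[0,0,0],"spin":0,"grip":1},{"linear":[0,0,0],"spin":0,"grip":1},{"linear":[0,0,0],"spin":0,"grip":1},{"linear":[0,0,0],"spin":0,"grip":1}]' 30 >/dev/null
python3 w.py d
python3 -m creep '[{"linear":[0,0,0],"spin":6.2,"grip":1},{"linear":[0,0,0],"spin":6.2,"grip":1},{"linear":[0,0,0],"spin":6.2,"grip":1},{"linear":[0,0,0],"spin":6.2,"grip":1},{"linear":[0,0,0],"spin":6.2,"grip":1},{"linear":[0,0,0],"spin":6.2,"grip":1},{"linear":[0,0,0],"spin":0,"grip":1},{"linear":[0,0,0],"spin":0,"grip":1}]' >/dev/null
python3 w.py d
python3 -m creep '[{"linear":[0,0,0],"spin":0,"grip":0.5},{"linear":[0,0,0],"spin":0,"grip":0.5},{"linear":[0,0,0],"spin":0,"grip":0.5},{"linear":[0,0,-20],"spin":0,"grip":0.5},{"linear":[0,0,-25],"spin":0,"grip":0.5},{"linear":[0,0,0],"spin":0,"grip":0.5},{"linear":[0,0,0],"spin":0,"grip":0.5}]' >/dev/null
python3 w.py d a
python3 - <<'E'
from h import *
d=get_image("scene");cv2.imwrite("pics/s4.png",cv2.resize(d["img"][150:280,110:260,::-1],None,fx=4.2,fy=4.2,interpolation=cv2.INTER_CUBIC))
E
```

```text
t 12.7833 p [ 477.1 -266.2   98.6] j [-0.53  0.5   1.89  0.    0.75 -1.82] w 0.134 gf 32.2 F [1.2 7.7 4.2] v_tool 0.101
d [ 1.1 -1.2 -0. ] 4.6
t 13.45 p [ 477.  -266.1   98.6] j [-0.53  0.5   1.89  0.    0.75 -1.17] w 0.133 gf 31.8 F [0.7 7.9 4. ] v_tool 0.75
d [ 0.  -1.5 -0. ] 4.6
t 14.0333 p [ 477.5 -268.   143.8] j [-0.53  0.43  1.87 -0.    0.84 -1.17] w 0.497 gf 0.0 F [-0.6 -0.6 -0.7] v_tool 0.749
d [ 1.8 -0.8 -0. ] 49.8
a [81.1 84.2 -0.2] 49.8
```

View pics/s4.png

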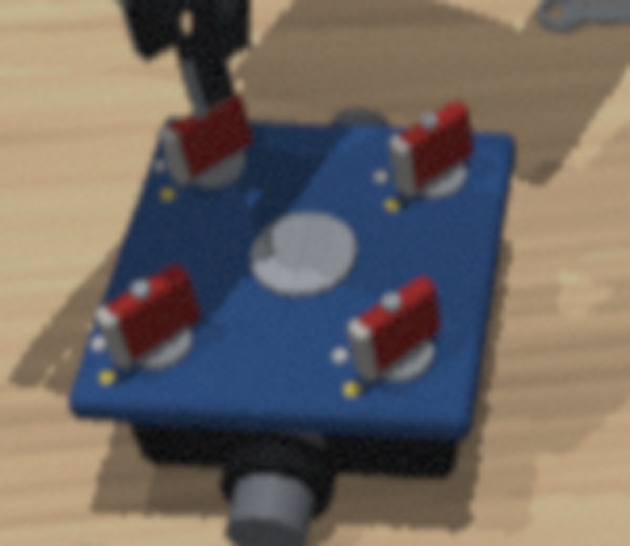

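All four white ends stand at their yellow dots (e.g. (365,350) for b, (115,335) for c). Second pass: a, c, then d, b.

```bash
python3 -m creep '[{"linear":[20.3,21,0],"spin":0,"grip":0.5},{"linear":[20.3,21,0],"spin":0,"grip":0.5},{"linear":[20.3,21,0],"spin":0,"grip":0.5},{"linear":[20.3,21,0],"spin":0,"grip":0.5},{"linear":[0,0,0],"spin":0,"grip":0.5},{"linear":[0,0,0],"spin":0,"grip":0.5}]' >/dev/null
python3 w.py a
```

```text
t 14.5833 p [ 494.6 -150.4  141.4] j [-0.32  0.4   1.93 -0.    0.82 -0.96] w 0.501 gf 0.0 F [ 0.3 -0.4  0. ] v_tool 0.746
a [-2.8  0.1 -0. ] 47.4
```

```bash
python3 -m creep '[{"linear":[-2,0,25],"spin":0,"grip":0.5},{"linear":[0,0,20],"spin":0,"grip":0.5},{"linear":[0,0,0],"spin":0,"grip":0.5},{"linear":[0,0,0],"spin":0,"grip":0.5},{"linear":[0,0,0],"spin":0,"grip":1},{"linear":[0,0,0],"spin":0,"grip":1},{"linear":[0,0,0],"spin":0,"grip":1},{"linear":[0,0,0],"spin":0,"grip":1},{"linear":[0,0,0],"spin":0,"grip":1},{"linear":[0,0,0],"spin":0,"grip":1}]' 30 >/dev/null
python3 w.py a
python3 -m creep '[{"linear":[0,0,0],"spin":6.1,"grip":1},{"linear":[0,0,0],"spin":6.1,"grip":1},{"linear":[0,0,0],"spin":6.1,"grip":1},{"linear":[0,0,0],"spin":6.1,"grip":1},{"linear":[0,0,0],"spin":6.1,"grip":1},{"linear":[0,0,0],"spin":6.1,"grip":1},{"linear":[0,0,0],"spin":6.1,"grip":1},{"linear":[0,0,0],"spin":0,"grip":1},{"linear":[0,0,0],"spin":0,"grip":1}]' >/dev/null
python3 w.py a
python3 -m creep '[{"linear":[0,0,0],"spin":0,"grip":0.5},{"linear":[0,0,0],"spin":0,"grip":0.5},{"linear":[0,0,0],"spin":0,"grip":0.5},{"linear":[0,0,-20],"spin":0,"grip":0.5},{"linear":[0,0,-25],"spin":0,"grip":0.5},{"linear":[0,0,0],"spin":0,"grip":0.5},{"linear":[0,0,0],"spin":0,"grip":0.5}]' >/dev/null
python3 w.py a c
```

```text
t 15.4167 p [ 498.4 -153.1   98.6] j [-0.32  0.47  1.94  0.    0.72 -0.97] w 0.134 gf 34.4 F [ 4.8  5.7 -1.7] v_tool 0.749
a [ 1.6 -1.3 -0. ] 4.6
t 16.1667 p [ 497.6 -153.1   98.5] j [-0.32  0.47  1.94  0.    0.72 -0.22] w 0.13 gf 34.8 F [ 3.1  4.1 -0.2] v_tool 1.495
a [ 0.4 -1.2 -0. ] 4.5
t 16.75 p [ 497.3 -153.9  143.7] j [-0.32  0.4   1.92 -0.    0.82 -0.22] w 0.502 gf 0.0 F [-0.2 -0.1 -0.3] v_tool 1.494
a [ 1.2 -1.  -0. ] 49.7
c [-123.6  105.8    0.4] 49.7
```

```bash
python3 -m creep '[{"linear":[-30.9,26.4,0],"spin":0,"grip":0.5},{"linear":[-30.9,26.4,0],"spin":0,"grip":0.5},{"linear":[-30.9,26.4,0],"spin":0,"grip":0.5},{"linear":[-30.9,26.4,0],"spin":0,"grip":0.5},{"linear":[0,0,0],"spin":-6.1,"grip":0.5},{"linear":[0,0,0],"spin":-6.1,"grip":0.5},{"linear":[0,0,0],"spin":-6.1,"grip":0.5},{"linear":[0,0,0],"spin":-6.1,"grip":0.5},{"linear":[0,0,0],"spin":-6.1,"grip":0.5},{"linear":[0,0,0],"spin":-6.1,"grip":0.5},{"linear":[0,0,0],"spin":-6.1,"grip":0.5},{"linear":[0,0,0],"spin":0,"grip":0.5}]' >/dev/null
python3 -m creep '[{"linear":[0,0,0],"spin":0,"grip":0.5}]' >/dev/null
python3 w.py c
```

```text
t 17.8333 p [ 588.1 -287.   141.3] j [-0.47  0.57  1.62 -0.    0.95 -1.11] w 0.503 gf 0.0 F [ 0.  -0.6 -0.2] v_tool 0.752
c [-1.6  1.  -0. ] 47.3
```

```bash
python3 -m creep '[{"linear":[-1.5,0.5,25],"spin":0,"grip":0.5},{"linear":[0,0,20],"spin":0,"grip":0.5},{"linear":[0,0,0],"spin":0,"grip":0.5},{"linear":[0,0,0],"spin":0,"grip":0.5},{"linear":[0,0,0],"spin":0,"grip":1},{"linear":[0,0,0],"spin":0,"grip":1},{"linear":[0,0,0],"spin":0,"grip":1},{"linear":[0,0,0],"spin":0,"grip":1},{"linear":[0,0,0],"spin":0,"grip":1},{"linear":[0,0,0],"spin":0,"grip":1}]' 30 >/dev/null
python3 w.py c
python3 -m creep '[{"linear":[0,0,0],"spin":6.1,"grip":1},{"linear":[0,0,0],"spin":6.1,"grip":1},{"linear":[0,0,0],"spin":6.1,"grip":1},{"linear":[0,0,0],"spin":6.1,"grip":1},{"linear":[0,0,0],"spin":6.1,"grip":1},{"linear":[0,0,0],"spin":6.1,"grip":1},{"linear":[0,0,0],"spin":6.1,"grip":1},{"linear":[0,0,0],"spin":0,"grip":1},{"linear":[0,0,0],"spin":0,"grip":1}]' >/dev/null
python3 w.py c
python3 -m creep '[{"linear":[0,0,0],"spin":0,"grip":0.5},{"linear":[0,0,0],"spin":0,"grip":0.5},{"linear":[0,0,0],"spin":0,"grip":0.5},{"linear":[0,0,-20],"spin":0,"grip":0.5},{"linear":[0,0,-25],"spin":0,"grip":0.5},{"linear":[0,0,0],"spin":0,"grip":0.5},{"linear":[0,0,0],"spin":0,"grip":0.5}]' >/dev/null
python3 w.py c d
python3 - <<'E'
from h import *
d=get_image("scene");cv2.imwrite("pics/s5.png",cv2.resize(d["img"][150:280,110:260,::-1],None,fx=4.2,fy=4.2,interpolation=cv2.INTER_CUBIC))
E
```

```text
t 18.6667 p [ 591.7 -287.8   98.9] j [-0.47  0.63  1.63  0.    0.88 -1.11] w 0.132 gf 34.4 F [3.6 3.8 0.4] v_tool 0.749
c [ 1.3 -1.5 -0. ] 4.9
t 19.4167 p [ 590.9 -288.    98.9] j [-0.47  0.63  1.63  0.    0.88 -0.37] w 0.133 gf 35.2 F [0.6 3.4 6.4] v_tool 1.491
c [ 0.1 -1.2 -0. ] 4.9
t 20.0 p [ 590.8 -288.8  143.8] j [-0.47  0.57  1.61 -0.    0.96 -0.37] w 0.5 gf 0.0 F [-0.6 -0.2 -0.8] v_tool 1.493
c [ 1.  -1.1 -0. ] 49.8
d [  10.  -116.6   -0.3] 49.8
```

View pics/s5.png

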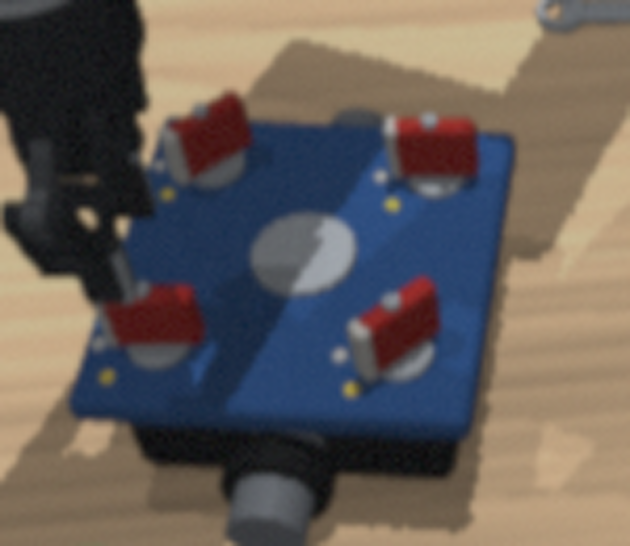

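Knobs a (430,145) and c (155,315) are now at their white dots, while b and d are halfway. Next is d.

```bash
python3 -m creep '[{"linear":[3.3,-38.9,0],"spin":0,"grip":0.5},{"linear":[3.3,-38.9,0],"spin":0,"grip":0.5},{"linear":[3.3,-38.9,0],"spin":0,"grip":0.5},{"linear":[0,0,0],"spin":-6.1,"grip":0.5},{"linear":[0,0,0],"spin":-6.1,"grip":0.5},{"linear":[0,0,0],"spin":-6.1,"grip":0.5},{"linear":[0,0,0],"spin":-6.1,"grip":0.5},{"linear":[0,0,0],"spin":-6.1,"grip":0.5},{"linear":[0,0,0],"spin":-6.1,"grip":0.5},{"linear":[0,0,0],"spin":-6.1,"grip":0.5},{"linear":[0,0,0],"spin":0,"grip":0.5},{"linear":[0,0,0],"spin":0,"grip":0.5}]' >/dev/null
python3 w.py d
```

```text
t 21.05 p [ 474.3 -266.   141.4] j [-0.53  0.43  1.87 -0.    0.84 -1.17] w 0.499 gf 0.0 F [0.2 0.4 0.1] v_tool 0.752
d [-1.7  0.6 -0. ] 47.4
```

```bash
python3 -m creep '[{"linear":[-1.5,0.5,25],"spin":0,"grip":0.5},{"linear":[0,0,20],"spin":0,"grip":0.5},{"linear":[0,0,0],"spin":0,"grip":0.5},{"linear":[0,0,0],"spin":0,"grip":0.5},{"linear":[0,0,0],"spin":0,"grip":1},{"linear":[0,0,0],"spin":0,"grip":1},{"linear":[0,0,0],"spin":0,"grip":1},{"linear":[0,0,0],"spin":0,"grip":1},{"linear":[0,0,0],"spin":0,"grip":1},{"linear":[0,0,0],"spin":0,"grip":1}]' 30 >/dev/null
python3 w.py d
python3 -m creep '[{"linear":[0,0,0],"spin":6.1,"grip":1},{"linear":[0,0,0],"spin":6.1,"grip":1},{"linear":[0,0,0],"spin":6.1,"grip":1},{"linear":[0,0,0],"spin":6.1,"grip":1},{"linear":[0,0,0],"spin":6.1,"grip":1},{"linear":[0,0,0],"spin":6.1,"grip":1},{"linear":[0,0,0],"spin":6.1,"grip":1},{"linear":[0,0,0],"spin":0,"grip":1},{"linear":[0,0,0],"spin":0,"grip":1}]' >/dev/null
python3 w.py d
python3 -m creep '[{"linear":[0,0,0],"spin":0,"grip":0.5},{"linear":[0,0,0],"spin":0,"grip":0.5},{"linear":[0,0,0],"spin":0,"grip":0.5},{"linear":[0,0,-20],"spin":0,"grip":0.5},{"linear":[0,0,-25],"spin":0,"grip":0.5},{"linear":[0,0,0],"spin":0,"grip":0.5},{"linear":[0,0,0],"spin":0,"grip":0.5}]' >/dev/null
python3 w.py d b
```

```text
t 21.8833 p [ 477.7 -267.    98.6] j [-0.53  0.5   1.89  0.    0.75 -1.17] w 0.135 gf 33.5 F [2.3 3.9 0.2] v_tool 0.75
d [ 1.1 -1.5 -0. ] 4.6
t 22.6333 p [ 476.9 -267.2   98.6] j [-0.53  0.5   1.89  0.    0.75 -0.43] w 0.132 gf 34.4 F [0.3 2.3 6.7] v_tool 1.491
d [ 0.1 -1.1 -0. ] 4.6
t 23.2167 p [ 477.1 -267.8  143.5] j [-0.53  0.43  1.87 -0.    0.84 -0.43] w 0.5 gf 0.0 F [-0.2 -0.3  0.1] v_tool 1.493
d [ 0.7 -1.3 -0. ] 49.5
b [107.5 123.3   0.2] 49.5
```

```bash
python3 -m creep '[{"linear":[26.8,30.8,0],"spin":0,"grip":0.5},{"linear":[26.8,30.8,0],"spin":0,"grip":0.5},{"linear":[26.8,30.8,0],"spin":0,"grip":0.5},{"linear":[26.8,30.8,0],"spin":0,"grip":0.5},{"linear":[0,0,0],"spin":-6.1,"grip":0.5},{"linear":[0,0,0],"spin":-6.1,"grip":0.5},{"linear":[0,0,0],"spin":-6.1,"grip":0.5},{"linear":[0,0,0],"spin":-6.1,"grip":0.5},{"linear":[0,0,0],"spin":-6.1,"grip":0.5},{"linear":[0,0,0],"spin":-6.1,"grip":0.5},{"linear":[0,0,0],"spin":-6.1,"grip":0.5},{"linear":[0,0,0],"spin":0,"grip":0.5}]' >/dev/null
python3 -m creep '[{"linear":[0,0,0],"spin":0,"grip":0.5}]' >/dev/null
python3 w.py b
```

```text
t 24.3 p [ 609.2 -173.1  141.3] j [-0.3   0.54  1.67 -0.    0.93 -0.94] w 0.502 gf 0.0 F [-0.8  0.2  0.2] v_tool 0.751
b [-1.2  1.  -0. ] 47.3
```

```bash
python3 -m creep '[{"linear":[-1.5,0.5,25],"spin":0,"grip":0.5},{"linear":[0,0,20],"spin":0,"grip":0.5},{"linear":[0,0,0],"spin":0,"grip":0.5},{"linear":[0,0,0],"spin":0,"grip":0.5},{"linear":[0,0,0],"spin":0,"grip":1},{"linear":[0,0,0],"spin":0,"grip":1},{"linear":[0,0,0],"spin":0,"grip":1},{"linear":[0,0,0],"spin":0,"grip":1},{"linear":[0,0,0],"spin":0,"grip":1},{"linear":[0,0,0],"spin":0,"grip":1}]' 30 >/dev/null
python3 w.py b
python3 -m creep '[{"linear":[0,0,0],"spin":6.1,"grip":1},{"linear":[0,0,0],"spin":6.1,"grip":1},{"linear":[0,0,0],"spin":6.1,"grip":1},{"linear":[0,0,0],"spin":6.1,"grip":1},{"linear":[0,0,0],"spin":6.1,"grip":1},{"linear":[0,0,0],"spin":6.1,"grip":1},{"linear":[0,0,0],"spin":6.1,"grip":1},{"linear":[0,0,0],"spin":0,"grip":1},{"linear":[0,0,0],"spin":0,"grip":1}]' >/dev/null
python3 w.py b
python3 -m creep '[{"linear":[0,0,0],"spin":0,"grip":0.5},{"linear":[0,0,0],"spin":0,"grip":0.5},{"linear":[0,0,0],"spin":0,"grip":0.5},{"linear":[0,0,-20],"spin":0,"grip":0.5},{"linear":[0,0,-30],"spin":0,"grip":0.5},{"linear":[0,0,-40],"spin":0,"grip":0.5},{"linear":[0,0,-40],"spin":0,"grip":0.5},{"linear":[0,0,0],"spin":0,"grip":0.5},{"linear":[0,0,0],"spin":0,"grip":0.5}]' >/dev/null
python3 w.py b
python3 - <<'E'
from h import *
d=get_image("scene");cv2.imwrite("pics/s6.png",cv2.resize(d["img"][120:290,90:270,::-1],None,fx=3.3,fy=3.3,interpolation=cv2.INTER_CUBIC))
E
```

```text
t 25.1333 p [ 612.7 -173.9   98.8] j [-0.3   0.6   1.68  0.    0.85 -0.94] w 0.131 gf 34.7 F [2.9 3.7 3.3] v_tool 0.749
b [ 1.6 -1.3 -0. ] 4.8
t 25.8833 p [ 611.8 -174.    98.8] j [-0.3   0.6   1.68  0.    0.86 -0.19] w 0.132 gf 35.1 F [-0.8  2.5  6.4] v_tool 1.495
b [ 0.5 -1.1 -0. ] 4.8
t 26.6333 p [ 612.5 -174.8  230.4] j [-0.3   0.44  1.61 -0.    1.09 -0.19] w 0.5 gf 0.0 F [-0.   0.5 -1. ] v_tool 1.494
b [ 1.2 -2.  -0. ] 136.4
```

View pics/s6.png

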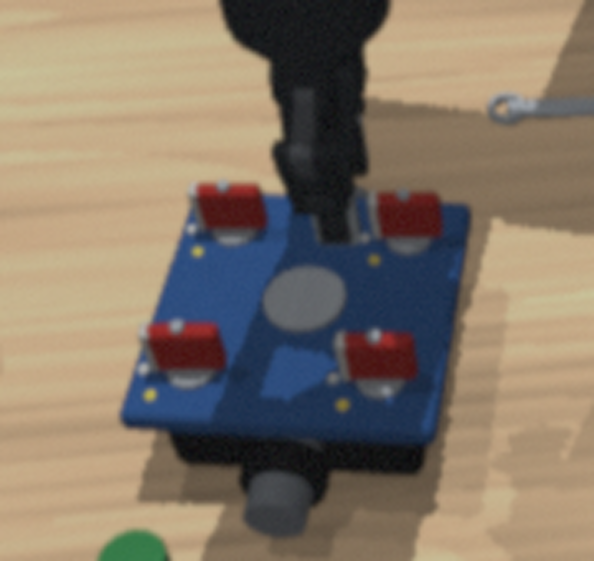

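All four knobs are at their white dots and the gripper is clear above them.

```bash
python3 -c "
from rig import *
print(hand_in())"
```

```text
the job is handed in; nothing more can be done
None
```

All four red knobs were tightened in two crisscross passes (a, c, b, d to halfway, then a, c, d, b to tight), ending at their white dots. The gripper was clear and the green filter untouched. I handed the job in at about 27 s on the clock; the hand-in returned no verdict.

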